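# Open three beam shutters in order

## Robot

A 6-joint arm with a two-finger parallel gripper is mounted at the origin on a cart in front of the work surface, level with it; the furniture and walls round the work are solid. World frame = base frame: x ahead of the robot, y to its left, z up, the work surface at z = 0. Lengths are in m, angles in rad, forces in N, time in s.
With the tool pointing down it reaches from about 0.3 to 0.875 m from the base axis. Payload 6.4 kg.
Tool frame: the origin (TCP) lies between the finger pads; the fingertips stand 19 mm ahead of it and the grasp point (between the pads) is the TCP (ctrl.tips_ahead is the z of the fingertips in the tool frame, in m); z points along the fingers, y is the line along which they close (so a half turn about z gives the same grasp; the last joint's range is limited). The gripper opens to 85 mm and grips with 20 to 120 N. Pads are 22 mm wide; open, the fingers measure 114 mm over their backs; the gripper's body (76 mm by 85 mm) begins 54 mm behind the grasp point. The pads swing forward as they close: fully open they stand 13 mm farther back than shut.
Start: joints at [1.045, 0.181, 1.607, -0, 1.354, -0.206], TCP at [0.181, 0.546, 0.25] pointing down, gripper open.
Joint ranges: [-2.99, 2.99], [-0.89, 2.07], [0.3, 2.58], [-1.14, 4.28], [0, 2.63], [-3.12, 3.12]. Speed limits (rad/s): [2.57, 2.57, 3.01, 3.14, 3.14, 3.14].

## Interface

Orientations are given as a unit quaternion [w, x, y, z].
In Python, from bench import readout, vision, ctrl gives the robot as it stands.
- The arm moves only by the tool play_rows, never from a script. Its arguments are lists of equal length, an entry for each row: "xyz": the shift along the tool's x, y, z in mm, a list of three; "rot": the turn, a rotation vector about the tool's x, y, z in rad, a list of three; "grip": the opening, from 0 (shut) to 1 (fully open). In form: {"xyz": [[x, y, z], ...], "rot": [[rx, ry, rz], ...], "grip": [grip, ...]}. A call has exactly 10 rows; each row is the pose to reach, as a shift and turn from the pose commanded when the call began, along the tool's axes at that moment; what a row does not reach only later rows make up. A row lasts 1/8 s, in which the tool goes at most 62.5 mm and 10.7 degrees, less where a joint would pass 70% of its speed; a pose out of reach is approached as far as the arm can. A call with a gripper value outside its range is refused whole. The fingers move at their own pace and stop on an object; the grip force is fixed at half the most. Time passes only in rows, so rows that repeat a pose let the fingers close, or fill a call up. It gives the time, the measured TCP pose, the force, the opening and the grip force at its end, in the units of the state.
- readout.get_obs(): the state, without advancing time (a new reading comes with each control period).
- vision.camera(name): name is "side" or "top" or "wrist"; returns a dict with "color" (400x640x3 uint8, red, green, blue), "depth" (400x640 float32, m along the optical axis (not along the pixel's ray), 0 where there is no reading), "camera_matrix" (3x3 intrinsics, pixels), "extrinsics" (4x4, takes a point from camera to world coordinates); the wrist camera has in their place "hand_eye" (4x4, takes a point from camera to tool coordinates, whose origin is the TCP and whose axes are the flange's). Camera axes: x right, y down, z forward; pixel columns grow to the right and rows downward; lengths in m; the calibration is good to about 2 mm. A picture is of the moment at which its call begins: read the wrist's pose just before it.
- ctrl.hand_in(): hands the job in; it is judged then, once.
The state is a dict: "time_s": time; "q": joint angles; "dq": joint speeds; "joint_efforts": joint torques, N m; "eef_pos": TCP position; "eef_rot": TCP orientation; "wrist_force": force on the tool from outside, world axes, zero at the start; "torque": the same for the moment, N m; "opening": opening from 0.0 (shut) to 1.0 (fully open); "grasp_force": force on a finger pad.
Only numpy, scipy, OpenCV 4.12 (cv2) and the standard library are available. Lean on these libraries where they do the work, as an engineer would, in place of code of your own. Each camera call takes 0.05 s, during which the arm holds its last target. There are 200 camera calls.

## Task

Open the three beam shutters by pressing each plunger lightly down with the fingertips until it is fully down; it then stays there: first the shutter with the long bar-shaped cap, then the one with the small round button, and last the one with the wide round disc. Do not press any of them out of turn, do not shove, tip or lift the shutters, and leave the other things as they stand.

Things in the scene. Friction and masses are not known exactly. Their poses are not given: they have to be found in the camera images.
- bar_shutter: beam shutter, loose but heavy (0.9 kg), standing upright on a bare-metal foot 70x60x9 mm (x by y); on it a black block 36x44 mm that ends 65 mm above the worktop; above the block, on a stem, a bare-metal plunger cap: a straight bar, 64 mm long (along the shutter's own y) and 18 mm wide, 10 mm thick, its flat top 95 mm above the worktop when up. Origin: centre of the foot's underside, z up, cap centred on it; the three shutters differ only in the cap
- bar_shutter_cap (a point): centre of the top face of this shutter's plunger cap (a straight bar, 64 mm long (along the shutter's own y) and 18 mm wide); moves with the plunger
- bar_shutter_plunger (a joint): how far this plunger is pressed down, m: 0 up (shutter closed, as at the start), 0.010 fully down (open). It starts to move at about 3 N, needs about 5 N to go fully down, and stays where it is left; at 10 mm it meets a firm stop. The cap sits on a rubber cushion on the plunger that gives way 1 mm per 2 N, up to 8 mm, so that with the plunger fully down at 5 N the cap top is about 12.5 mm lower than at the start, and springs back 2.5 mm on release
- button_shutter: beam shutter, loose but heavy (0.9 kg), standing upright on a bare-metal foot 70x60x9 mm (x by y); on it a black block 36x44 mm that ends 65 mm above the worktop; above the block, on a stem, a bare-metal plunger cap: a small round button, 22 mm in diameter, 10 mm thick, its flat top 95 mm above the worktop when up. Origin: centre of the foot's underside, z up, cap centred on it; the three shutters differ only in the cap
- button_shutter_cap (a point): centre of the top face of this shutter's plunger cap (a small round button, 22 mm in diameter); moves with the plunger
- button_shutter_plunger (a joint): how far this plunger is pressed down, m: 0 up (shutter closed, as at the start), 0.010 fully down (open). It starts to move at about 3 N, needs about 5 N to go fully down, and stays where it is left; at 10 mm it meets a firm stop. The cap sits on a rubber cushion on the plunger that gives way 1 mm per 2 N, up to 8 mm, so that with the plunger fully down at 5 N the cap top is about 12.5 mm lower than at the start, and springs back 2.5 mm on release
- disc_shutter: beam shutter, loose but heavy (0.9 kg), standing upright on a bare-metal foot 70x60x9 mm (x by y); on it a black block 36x44 mm that ends 65 mm above the worktop; above the block, on a stem, a bare-metal plunger cap: a wide round disc, 46 mm in diameter, 10 mm thick, its flat top 95 mm above the worktop when up. Origin: centre of the foot's underside, z up, cap centred on it; the three shutters differ only in the cap
- disc_shutter_cap (a point): centre of the top face of this shutter's plunger cap (a wide round disc, 46 mm in diameter); moves with the plunger
- disc_shutter_plunger (a joint): how far this plunger is pressed down, m: 0 up (shutter closed, as at the start), 0.010 fully down (open). It starts to move at about 3 N, needs about 5 N to go fully down, and stays where it is left; at 10 mm it meets a firm stop. The cap sits on a rubber cushion on the plunger that gives way 1 mm per 2 N, up to 8 mm, so that with the plunger fully down at 5 N the cap top is about 12.5 mm lower than at the start, and springs back 2.5 mm on release
- mirror_mount: bystander, loose: mirror mount, a black upright plate with a round white mirror, 32x36x46 mm; origin at the centre of its underside
- eyepiece: bystander, loose: black eyepiece tube standing on end, 33 mm across, 47 mm high; origin at the centre of its underside
- gel_box: bystander, loose: flat grey and black box 53x53x18 mm; origin at the centre of its underside
- lens_tube: bystander, loose: short black threaded tube lying on its side, 32x36x32 mm; origin at the centre of its underside
- clamp_fork_c: bystander, loose: flat black slotted clamp fork 24x61x14 mm; origin at the centre of its underside
- post_holder_1: bystander, loose: white post holder with a brass thumbscrew, 40x31x38 mm; origin at the centre of its underside
Not all that is in view belongs to the job. Leave any blue or green look-alike of the button_shutter alone.

How it is judged:
By the outcome, as a careful person would: the job done as asked, in the order asked, and still so for the second after the job is handed in, with the robot touching nothing.
It also fails if it takes over 58 s, if anything falls off the work surface, if the arm or the gripper's body presses on something with over 40 N, if the wrist force passes 120 N, or if a joint passes its speed limit or range.

## Working session

There is one attempt and no reset: what is moved stays moved. The work goes in short steps, Python scripts to look and compute and a tool call to move; the robot and the scene stay as the last step left them, time stands still between calls to the robot, and variables do not carry over. Pictures are saved under pics/ and viewed, at most 10 in all, crops included, and the job is handed in when it is done.

Besides the shell and the picture viewer there is one more tool, called after "Call:" in YAML: its name, and indented under it one key for each argument. play_rows: Moves the arm, as the interface text tells. Its arguments: {"type":"object","properties":{"xyz":{"type":"array","items":{"type":"array","items":{"type":"number"}}},"rot":{"type":"array","items":{"type":"array","items":{"type":"number"}}},"grip":{"type":"array","items":{"type":"number"}}},"required":["xyz","rot","grip"]}

```bash
mkdir -p pics
cat > h.py <<'E'
import numpy as np, cv2
from bench import readout, vision, ctrl
def save(n,f):
    c=vision.camera(n); cv2.imwrite('pics/'+f+'.png',c['color'][:,:,::-1]); np.savez('pics/'+f+'.npz',**c); return c
def cloud(c,E):
    K=c['camera_matrix'];d=c['depth'];v,u=np.indices(d.shape)
    p=np.stack([(u-K[0,2])/K[0,0]*d,(v-K[1,2])/K[1,1]*d,d],-1)
    w=p@E[:3,:3].T+E[:3,3]; w[d==0]=np.nan; return w
E
python3 - <<'E'
from h import *
c=save('top','t1');s=save('side','s1');o=readout.get_obs();print(o)
w=cloud(c,c['extrinsics']);np.save('pics/t1w.npy',w)
print(ctrl.tips_ahead,c['extrinsics'])
m=((w[...,2]>.085)&(w[...,2]<.105)).astype('uint8')
n,l,st,ce=cv2.connectedComponentsWithStats(m)
for i in range(1,n):
    if st[i,4]>15:
        q=w[l==i];print(i,st[i],ce[i].round(),q.mean(0).round(4),np.ptp(q,axis=0).round(3))
E
```

```text
{'time_s': 0.1, 'q': array([ 1.04472636e+00,  1.81476835e-01,  1.60792488e+00,  1.54482067e-05,
        1.35378617e+00, -2.06279802e-01]), 'dq': array([-0.00117462, -0.00281318, -0.00442486, -0.00015894, -0.00106876,
       -0.0017003 ]), 'joint_efforts': array([-1.70084572e-04, -4.45869112e+01, -3.52238595e+01, -2.59500939e-04,
        4.16206065e-03,  1.21958482e-05]), 'eef_pos': array([0.18048775, 0.54544308, 0.24946039]), 'eef_rot': array([-2.92625095e-04,  1.59216223e-01,  9.87243414e-01, -7.42036333e-04]), 'wrist_force': array([ 1.05410506,  0.32065233, -0.24449247]), 'torque': array([ 0.01011206, -0.0275091 , -0.02083189]), 'grasp_force': 0.0, 'opening': 0.9990733134052319}
0.019 [[-1.94160904e-02 -9.94957279e-01  9.84023849e-02  3.18753681e-01]
 [-9.99806038e-01  1.96467334e-02  1.37533226e-03 -6.61778326e-02]
 [-3.30168227e-03 -9.83565950e-02 -9.95145758e-01  1.41987222e+00]
 [ 0.00000000e+00  0.00000000e+00  0.00000000e+00  1.00000000e+00]]
1 [142   0   9   4  25] [147.   1.] [1.0393 0.4145 0.0923] [0.012 0.028 0.013]
2 [158   0  20   5  69] [169.   2.] [1.0345 0.3471 0.095
[... 1137 characters left out ...]
[ 0.6741 -0.2005  0.0948] [0.011 0.03  0.019]
40 [251 146   8   7  44] [255. 149.] [0.5807 0.0933 0.0957] [0.019 0.02  0.013]
41 [292 146   7   7  45] [295. 149.] [ 0.5785 -0.0238  0.0953] [0.019 0.018 0.014]
42 [203 155  16  16 201] [211. 162.] [0.5444 0.2212 0.0956] [0.043 0.045 0.016]
43 [355 167  23   9 138] [366. 171.] [ 0.5097 -0.2282  0.0956] [0.023 0.064 0.017]
44 [405 168   8   7  45] [408. 171.] [ 0.5073 -0.3499  0.096 ] [0.019 0.021 0.012]
45 [542 175  14  15  51] [547. 182.] [ 0.4679 -0.7472  0.0947] [0.04  0.037 0.019]
50 [542 196  23  17  78] [550. 205.] [ 0.4028 -0.751   0.0948] [0.047 0.062 0.019]
55 [260 330  17  14  30] [268. 338.] [0.0448 0.0614 0.0943] [0.033 0.046 0.02 ]
```

View pics/t1.png

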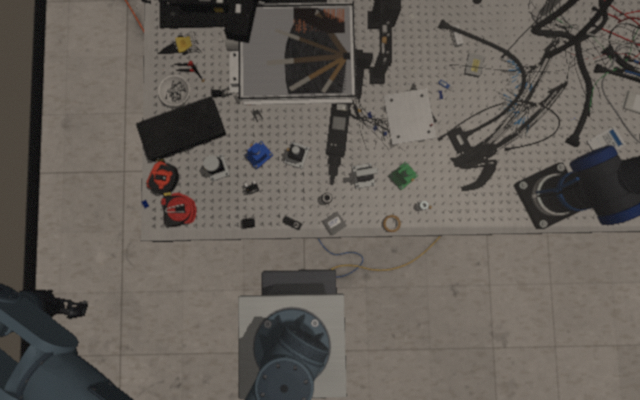

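View pics/s1.png

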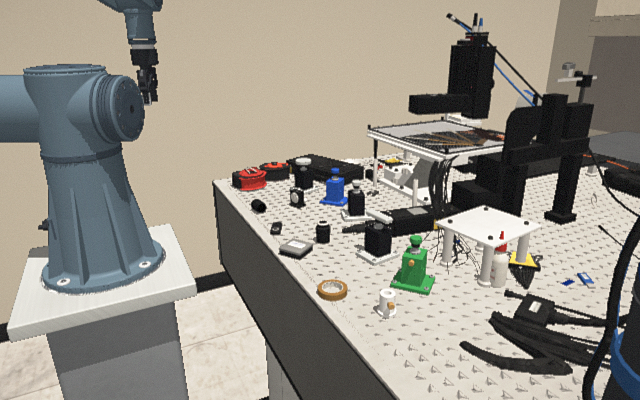

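The top view shows the bar cap at (366,171), the white/metal button at (295,149) and the disc at (211,162). Blue and green look-alikes are at (255,149) and (408,171). The depth heights of about 95 mm match. The side view agrees, with the bar between the button and the green look-alike. Next I work out the transfer.

```bash
cat >> h.py <<'E'
from scipy.spatial.transform import Rotation
def R(o): return Rotation.from_quat(np.roll(o['eef_rot'],-1)).as_matrix()
def delta(o,t): return (R(o).T@(np.array(t)-o['eef_pos'])*1000).round(1)
E
python3 - <<'E'
from h import *
o=readout.get_obs(); w=np.load('pics/t1w.npy')
print(delta(o,[.51,-.228,.2]))
x,y,z=w[...,0],w[...,1],w[...,2]
m=(x>.3)&(x<.72)&(y<.5)&(y>-.45)&(z>.11)
print(m.sum(), w[m][::max(1,m.sum()//15)].round(3))
E
```

```text
[-556.  -630.6   50.3]
1498 [[ 0.72  -0.177  0.191]
 [ 0.718 -0.111  0.184]
 [ 0.715 -0.059  0.188]
 [ 0.713 -0.002  0.19 ]
 [ 0.711  0.055  0.191]
 [ 0.71   0.118  0.189]
 [ 0.705 -0.152  0.186]
 [ 0.703 -0.089  0.189]
 [ 0.702 -0.029  0.186]
 [ 0.702  0.018  0.18 ]
 [ 0.702  0.065  0.173]
 [ 0.701  0.099  0.172]
 [ 0.696 -0.175  0.17 ]
 [ 0.692 -0.133  0.176]
 [ 0.693  0.104  0.17 ]
 [ 0.675 -0.181  0.123]]
```

Call:
play_rows:
  xyz:
    - [-30,-35,0]
    - [-60,-70,0]
    - [-95,-105,0]
    - [-130,-145,0]
    - [-165,-185,0]
    - [-200,-225,0]
    - [-235,-265,0]
    - [-270,-305,0]
    - [-305,-345,0]
    - [-340,-385,0]
  rot:
    - [0,0,0]
    - [0,0,0]
    - [0,0,0]
    - [0,0,0]
    - [0,0,0]
    - [0,0,0]
    - [0,0,0]
    - [0,0,0]
    - [0,0,0]
    - [0,0,0]
  grip: [0,0,0,0,0,0,0,0,0,0]

```text
time_s: 1.35
eef_pos: [0.3827, 0.0718, 0.2503]
eef_rot: [0.0, 0.159, 0.987, 0.0]
wrist_force: [1.7, -0.7, -0.0]
opening: 0.002
grasp_force: 0.0
```

Call:
play_rows:
  xyz:
    - [-35,-40,0]
    - [-70,-80,0]
    - [-105,-120,0]
    - [-140,-160,0]
    - [-175,-200,10]
    - [-205,-235,25]
    - [-216,-246,40]
    - [-216,-246,50]
    - [-216,-246,50]
    - [-216,-246,50]
  rot:
    - [0,0,0]
    - [0,0,0]
    - [0,0,0]
    - [0,0,0]
    - [0,0,0]
    - [0,0,0]
    - [0,0,0]
    - [0,0,0]
    - [0,0,0]
    - [0,0,0]
  grip: [0,0,0,0,0,0,0,0,0,0]

```text
time_s: 2.6
eef_pos: [0.5103, -0.2271, 0.2009]
eef_rot: [0.0, 0.159, 0.987, -0.0]
wrist_force: [0.3, 0.7, -0.4]
opening: -0.002
grasp_force: 0.0
```

Run:
```python
from h import *
o=readout.get_obs();print(o['time_s'],o['eef_pos'],o['eef_rot'],o['wrist_force'],o['opening'])
c=save('wrist','w1')
T=np.eye(4);T[:3,:3]=R(o);T[:3,3]=o['eef_pos'];print(c['hand_eye'].round(3))
w=cloud(c,T@c['hand_eye'])
m=((w[...,2]>.088)&(w[...,2]<.102)).astype('uint8')
n,l,st,ce=cv2.connectedComponentsWithStats(m)
for i in range(1,n):
    if st[i,4]>150:
        q=w[l==i];print(st[i],ce[i].round(),q.mean(0).round(4),((q.max(0)+q.min(0))/2).round(4),np.ptp(q,axis=0).round(3))
print(delta(o,[.51,-.228,.2]))
```

```text
2.6 [ 0.51028007 -0.22711149  0.20094361] [ 3.30417116e-04  1.58690772e-01  9.87328270e-01 -1.27156394e-04] [ 0.26640868  0.71639774 -0.42113887] -0.0016406988923988982
[[ 0.    -0.955 -0.295  0.075]
 [ 1.     0.     0.001 -0.   ]
 [-0.    -0.295  0.955 -0.124]
 [ 0.     0.     0.     1.   ]]
[ 271  166   92   61 2481] [317. 196.] [ 0.5071 -0.228   0.0943] [ 0.5084 -0.2285  0.0924] [0.026 0.064 0.009]
[613 182  27  33 686] [628. 199.] [ 0.5748 -0.0293  0.0934] [ 0.5766 -0.0281  0.0924] [0.022 0.016 0.009]
[135 230  34  32 806] [151. 246.] [ 0.5053 -0.3493  0.0941] [ 0.5059 -0.351   0.0924] [0.021 0.022 0.009]
[189 349  28  28 269] [203. 362.] [ 0.6107 -0.3573  0.0911] [ 0.6114 -0.3586  0.0912] [0.017 0.03  0.003]
[-0.  -0.9  0.9]
```

View pics/w1.png

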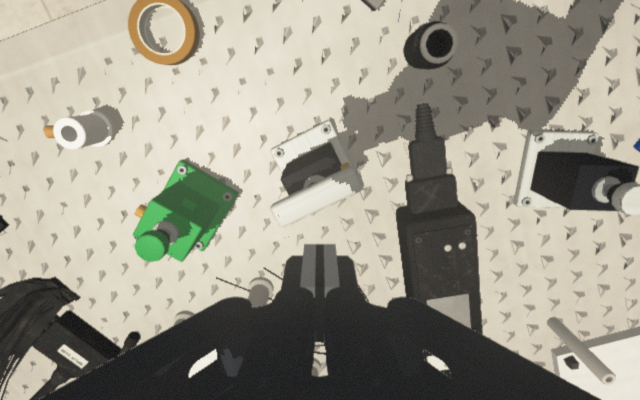

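The wrist view shows the bar cap centred at about (317,196), world (0.508,-0.228, 0.094), right under the fingers. Going down slowly.

Call:
play_rows:
  xyz:
    - [2,-1,30]
    - [2,-1,60]
    - [2,-1,75]
    - [2,-1,82]
    - [2,-1,86]
    - [2,-1,88]
    - [2,-1,90]
    - [2,-1,92]
    - [2,-1,94]
    - [2,-1,94]
  rot:
    - [0,0,0]
    - [0,0,0]
    - [0,0,0]
    - [0,0,0]
    - [0,0,0]
    - [0,0,0]
    - [0,0,0]
    - [0,0,0]
    - [0,0,0]
    - [0,0,0]
  grip: [0,0,0,0,0,0,0,0,0,0]

```text
time_s: 3.9
eef_pos: [0.5084, -0.2285, 0.1065]
eef_rot: [0.001, 0.159, 0.987, -0.0]
wrist_force: [0.6, 0.3, 2.9]
opening: 0.0
grasp_force: 1.7
```

Call:
play_rows:
  xyz:
    - [0,0,1]
    - [0,0,2]
    - [0,0,3]
    - [0,0,4]
    - [0,0,4.5]
    - [0,0,5]
    - [0,0,5.5]
    - [0,0,5.5]
    - [0,0,5.5]
    - [0,0,5.5]
  rot:
    - [0,0,0]
    - [0,0,0]
    - [0,0,0]
    - [0,0,0]
    - [0,0,0]
    - [0,0,0]
    - [0,0,0]
    - [0,0,0]
    - [0,0,0]
    - [0,0,0]
  grip: [0,0,0,0,0,0,0,0,0,0]

```text
time_s: 5.15
eef_pos: [0.5083, -0.2285, 0.1012]
eef_rot: [0.0, 0.159, 0.987, -0.0]
wrist_force: [2.6, 0.1, 5.4]
opening: -0.002
grasp_force: 2.8
```

Call:
play_rows:
  xyz:
    - [0,0,0.5]
    - [0,0,1]
    - [0,0,1.5]
    - [0,0,1.5]
    - [0,0,1.5]
    - [0,0,1.5]
    - [0,0,1.5]
    - [0,0,1.5]
    - [0,0,1.5]
    - [0,0,1.5]
  rot:
    - [0,0,0]
    - [0,0,0]
    - [0,0,0]
    - [0,0,0]
    - [0,0,0]
    - [0,0,0]
    - [0,0,0]
    - [0,0,0]
    - [0,0,0]
    - [0,0,0]
  grip: [0,0,0,0,0,0,0,0,0,0]

```text
time_s: 6.4
eef_pos: [0.5084, -0.2285, 0.1]
eef_rot: [0.0, 0.159, 0.987, -0.0]
wrist_force: [2.9, 0.6, 7.0]
opening: 0.002
grasp_force: 3.9
```

Call:
play_rows:
  xyz:
    - [0,0,-5]
    - [0,0,-15]
    - [0,0,-30]
    - [0,0,-55]
    - [0,0,-80]
    - [0,0,-100]
    - [0,0,-100]
    - [0,0,-100]
    - [0,0,-100]
    - [0,0,-100]
  rot:
    - [0,0,0]
    - [0,0,0]
    - [0,0,0]
    - [0,0,0]
    - [0,0,0]
    - [0,0,0]
    - [0,0,0]
    - [0,0,0]
    - [0,0,0]
    - [0,0,0]
  grip: [0,0,0,0,0,0,0,0,0,0]

```text
time_s: 7.65
eef_pos: [0.5076, -0.228, 0.1984]
eef_rot: [-0.001, 0.159, 0.987, 0.0]
wrist_force: [-0.5, 0.2, -0.2]
opening: 0.0
grasp_force: 0.0
```

```bash
cat >> h.py <<'E'
def caps(f,tgts):
    o=readout.get_obs();print(o['time_s'],o['eef_pos'],o['wrist_force'])
    c=save('wrist',f);T=np.eye(4);T[:3,:3]=R(o);T[:3,3]=o['eef_pos'];w=cloud(c,T@c['hand_eye'])
    for t in tgts:
        m=(np.hypot(w[...,0]-t[0],w[...,1]-t[1])<.04)&(w[...,2]>.075)&(w[...,2]<.11)
        q=w[m]
        if len(q)<50: print(t,'few');continue
        top=np.percentile(q[:,2],90); q=q[np.abs(q[:,2]-top)<.004]
        print(t,len(q),'top',np.median(q[:,2]).round(4),'mid',((q.max(0)+q.min(0))/2).round(4),np.ptp(q,axis=0).round(3))
    return o
E
python3 - <<'E'
from h import *
o=caps('w2',[(.508,-.228),(.577,-.026),(.506,-.351)])
print(delta(o,[.577,-.025,.2]))
E
```

```text
7.65 [ 0.5075788  -0.22799544  0.19841117] [-0.54939278  0.19137578 -0.24925003]
(0.508, -0.228) 2212 top 0.0846 mid [ 0.5082 -0.2287  0.084 ] [0.026 0.064 0.005]
(0.577, -0.026) 426 top 0.0944 mid [ 0.5764 -0.0292  0.094 ] [0.021 0.013 0.006]
(0.506, -0.351) 726 top 0.0947 mid [ 0.5058 -0.3506  0.0942] [0.021 0.022 0.005]
[ -2.1 214.5  -1.5]
```

Bar cap is 10 mm lower and in place. Next, the button.

Call:
play_rows:
  xyz:
    - [0,30,0]
    - [-1,65,0]
    - [-1,100,0]
    - [-1,135,0]
    - [-2,170,0]
    - [-2,200,0]
    - [-2,215,0]
    - [-2,215,0]
    - [-2,215,0]
    - [-2,215,0]
  rot:
    - [0,0,0]
    - [0,0,0]
    - [0,0,0]
    - [0,0,0]
    - [0,0,0]
    - [0,0,0]
    - [0,0,0]
    - [0,0,0]
    - [0,0,0]
    - [0,0,0]
  grip: [0,0,0,0,0,0,0,0,0,0]

```text
time_s: 8.95
eef_pos: [0.5773, -0.0258, 0.1992]
eef_rot: [-0.0, 0.16, 0.987, -0.0]
wrist_force: [-0.8, 0.9, 0.2]
opening: -0.002
grasp_force: 0.0
```

Run:
```python
from h import *
o=caps('w3',[(.577,-.025),(.58,.093)])
print(delta(o,[.577,-.025,.1]))
```

```text
8.95 [ 0.5772716  -0.02579455  0.19924811] [-0.78199971  0.89388678  0.15544889]
(0.577, -0.025) 780 top 0.0946 mid [ 0.5769 -0.024   0.0942] [0.021 0.021 0.005]
(0.58, 0.093) 917 top 0.0948 mid [0.5797 0.0928 0.0941] [0.022 0.022 0.005]
[ 0.5  0.7 99.2]
```

View pics/w3.png

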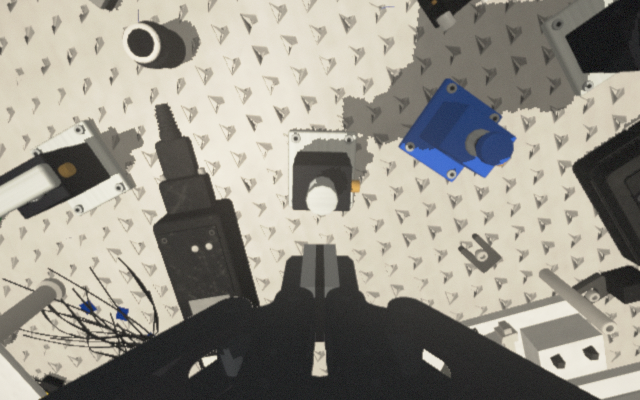

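The wrist view shows the plain metal button at (321,193) under the fingers. Blue is well to the right at (495,147).

Call:
play_rows:
  xyz:
    - [1,1.5,30]
    - [1,1.5,60]
    - [1,1.5,75]
    - [1,1.5,82]
    - [1,1.5,85]
    - [1,1.5,87]
    - [1,1.5,89]
    - [1,1.5,91]
    - [1,1.5,93]
    - [1,1.5,93]
  rot:
    - [0,0,0]
    - [0,0,0]
    - [0,0,0]
    - [0,0,0]
    - [0,0,0]
    - [0,0,0]
    - [0,0,0]
    - [0,0,0]
    - [0,0,0]
    - [0,0,0]
  grip: [0,0,0,0,0,0,0,0,0,0]

```text
time_s: 10.25
eef_pos: [0.5776, -0.0232, 0.1066]
eef_rot: [0.001, 0.159, 0.987, -0.0]
wrist_force: [0.8, -1.7, 2.5]
opening: 0.005
grasp_force: 1.7
```

Call:
play_rows:
  xyz:
    - [0,0,1]
    - [0,0,2]
    - [0,0,3]
    - [0,0,4]
    - [0,0,4.5]
    - [0,0,5]
    - [0,0,5.5]
    - [0,0,5.5]
    - [0,0,5.5]
    - [0,0,5.5]
  rot:
    - [0,0,0]
    - [0,0,0]
    - [0,0,0]
    - [0,0,0]
    - [0,0,0]
    - [0,0,0]
    - [0,0,0]
    - [0,0,0]
    - [0,0,0]
    - [0,0,0]
  grip: [0,0,0,0,0,0,0,0,0,0]

```text
time_s: 11.5
eef_pos: [0.5774, -0.0232, 0.1012]
eef_rot: [0.001, 0.159, 0.987, -0.0]
wrist_force: [3.6, -0.9, 7.2]
opening: 0.0
grasp_force: 2.7
```

Call:
play_rows:
  xyz:
    - [0,0,0.5]
    - [0,0,1]
    - [0,0,1.5]
    - [0,0,1.5]
    - [0,0,1.5]
    - [0,0,1.5]
    - [0,0,1.5]
    - [0,0,1.5]
    - [0,0,1.5]
    - [0,0,1.5]
  rot:
    - [0,0,0]
    - [0,0,0]
    - [0,0,0]
    - [0,0,0]
    - [0,0,0]
    - [0,0,0]
    - [0,0,0]
    - [0,0,0]
    - [0,0,0]
    - [0,0,0]
  grip: [0,0,0,0,0,0,0,0,0,0]

```text
time_s: 12.75
eef_pos: [0.5775, -0.0232, 0.1]
eef_rot: [0.001, 0.159, 0.987, -0.0]
wrist_force: [1.7, -0.7, 8.2]
opening: 0.0
grasp_force: 3.9
```

Call:
play_rows:
  xyz:
    - [0,0,-5]
    - [0,0,-15]
    - [0,0,-30]
    - [0,0,-55]
    - [0,0,-80]
    - [0,0,-100]
    - [0,0,-100]
    - [0,0,-100]
    - [0,0,-100]
    - [0,0,-100]
  rot:
    - [0,0,0]
    - [0,0,0]
    - [0,0,0]
    - [0,0,0]
    - [0,0,0]
    - [0,0,0]
    - [0,0,0]
    - [0,0,0]
    - [0,0,0]
    - [0,0,0]
  grip: [0,0,0,0,0,0,0,0,0,0]

```text
time_s: 14.0
eef_pos: [0.5765, -0.0229, 0.1984]
eef_rot: [-0.001, 0.159, 0.987, 0.0]
wrist_force: [0.0, -0.8, -0.7]
opening: -0.0
grasp_force: 0.0
```

Run:
```python
from h import *
o=caps('w4',[(.577,-.025),(.58,.093)])
print(delta(o,[.544,.221,.2]))
```

```text
14.0 [ 0.57652287 -0.0229415   0.19839012] [ 0.04545229 -0.8212486  -0.67304964]
(0.577, -0.025) 717 top 0.0846 mid [ 0.577  -0.024   0.0843] [0.021 0.021 0.005]
(0.58, 0.093) 912 top 0.0948 mid [0.5797 0.0927 0.0943] [0.021 0.022 0.005]
[107.6 221.3  -1.5]
```

Button is fully down (10 mm). Now the disc.

Call:
play_rows:
  xyz:
    - [15,30,0]
    - [30,62,0]
    - [46,95,0]
    - [62,128,0]
    - [78,160,0]
    - [94,192,0]
    - [104,214,0]
    - [108,221,0]
    - [108,221,0]
    - [108,221,0]
  rot:
    - [0,0,0]
    - [0,0,0]
    - [0,0,0]
    - [0,0,0]
    - [0,0,0]
    - [0,0,0]
    - [0,0,0]
    - [0,0,0]
    - [0,0,0]
    - [0,0,0]
  grip: [0,0,0,0,0,0,0,0,0,0]

```text
time_s: 15.3
eef_pos: [0.5441, 0.2198, 0.1992]
eef_rot: [-0.0, 0.16, 0.987, -0.0]
wrist_force: [-0.5, 0.2, -0.3]
opening: 0.007
grasp_force: 0.0
```

Run:
```python
from h import *
o=caps('w5',[(.544,.221),(.58,.093)])
print(delta(o,[.544,.221,.1]))
```

```text
15.3 [0.54414593 0.21977776 0.19916688] [-0.53849375  0.16264952 -0.29192531]
(0.544, 0.221) 3464 top 0.0947 mid [0.5431 0.2217 0.0942] [0.045 0.045 0.005]
(0.58, 0.093) 644 top 0.0947 mid [0.5796 0.0938 0.0939] [0.021 0.021 0.005]
[ 0.5  1.2 99.2]
```

View pics/w5.png

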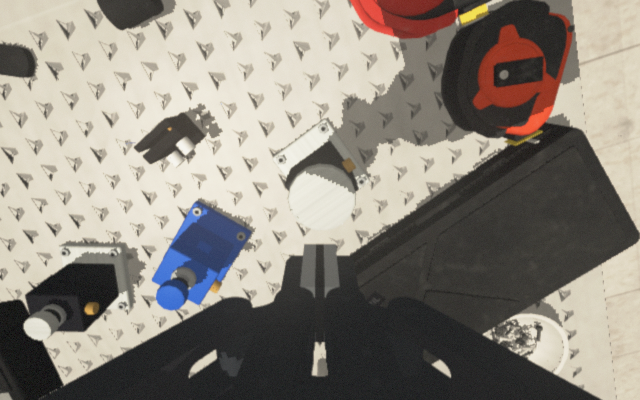

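The disc is at (321,197) under the fingers, world (0.543,0.222). The black box to the right is lower than the gripper body will go.

Call:
play_rows:
  xyz:
    - [1.5,1.5,30]
    - [1.5,1.5,60]
    - [1.5,1.5,75]
    - [1.5,1.5,82]
    - [1.5,1.5,85]
    - [1.5,1.5,87]
    - [1.5,1.5,89]
    - [1.5,1.5,91]
    - [1.5,1.5,93]
    - [1.5,1.5,93]
  rot:
    - [0,0,0]
    - [0,0,0]
    - [0,0,0]
    - [0,0,0]
    - [0,0,0]
    - [0,0,0]
    - [0,0,0]
    - [0,0,0]
    - [0,0,0]
    - [0,0,0]
  grip: [0,0,0,0,0,0,0,0,0,0]

```text
time_s: 16.6
eef_pos: [0.5436, 0.2226, 0.1066]
eef_rot: [0.001, 0.159, 0.987, 0.0]
wrist_force: [1.5, -1.9, 2.7]
opening: 0.0
grasp_force: 1.7
```

Call:
play_rows:
  xyz:
    - [0,0,1]
    - [0,0,2]
    - [0,0,3]
    - [0,0,4]
    - [0,0,4.5]
    - [0,0,5]
    - [0,0,5.5]
    - [0,0,5.5]
    - [0,0,5.5]
    - [0,0,5.5]
  rot:
    - [0,0,0]
    - [0,0,0]
    - [0,0,0]
    - [0,0,0]
    - [0,0,0]
    - [0,0,0]
    - [0,0,0]
    - [0,0,0]
    - [0,0,0]
    - [0,0,0]
  grip: [0,0,0,0,0,0,0,0,0,0]

```text
time_s: 17.85
eef_pos: [0.5434, 0.2226, 0.1012]
eef_rot: [0.0, 0.159, 0.987, 0.0]
wrist_force: [3.5, -0.9, 5.4]
opening: 0.004
grasp_force: 2.8
```

Call:
play_rows:
  xyz:
    - [0,0,0.5]
    - [0,0,1]
    - [0,0,1.5]
    - [0,0,1.5]
    - [0,0,1.5]
    - [0,0,1.5]
    - [0,0,1.5]
    - [0,0,1.5]
    - [0,0,1.5]
    - [0,0,1.5]
  rot:
    - [0,0,0]
    - [0,0,0]
    - [0,0,0]
    - [0,0,0]
    - [0,0,0]
    - [0,0,0]
    - [0,0,0]
    - [0,0,0]
    - [0,0,0]
    - [0,0,0]
  grip: [0,0,0,0,0,0,0,0,0,0]

```text
time_s: 19.1
eef_pos: [0.5434, 0.2227, 0.1]
eef_rot: [0.0, 0.159, 0.987, 0.0]
wrist_force: [2.1, -0.8, 8.1]
opening: 0.003
grasp_force: 3.9
```

Call:
play_rows:
  xyz:
    - [0,0,-5]
    - [0,0,-15]
    - [0,0,-30]
    - [0,0,-55]
    - [0,0,-80]
    - [0,0,-100]
    - [0,0,-100]
    - [0,0,-100]
    - [0,0,-100]
    - [0,0,-100]
  rot:
    - [0,0,0]
    - [0,0,0]
    - [0,0,0]
    - [0,0,0]
    - [0,0,0]
    - [0,0,0]
    - [0,0,0]
    - [0,0,0]
    - [0,0,0]
    - [0,0,0]
  grip: [0,0,0,0,0,0,0,0,0,0]

```text
time_s: 20.35
eef_pos: [0.5425, 0.2225, 0.1983]
eef_rot: [-0.001, 0.159, 0.987, -0.0]
wrist_force: [-0.7, -0.9, 0.8]
opening: 0.002
grasp_force: 0.0
```

Run:
```python
from h import *
o=caps('w6',[(.544,.221),(.58,.093),(.577,-.024)])
```

```text
20.35 [0.54250128 0.22250148 0.19834619] [-0.67400049 -0.93883202  0.80465262]
(0.544, 0.221) 3207 top 0.0847 mid [0.5429 0.2216 0.0843] [0.045 0.045 0.005]
(0.58, 0.093) 650 top 0.0947 mid [0.5793 0.0937 0.0939] [0.021 0.021 0.005]
(0.577, -0.024) 568 top 0.0845 mid [ 0.577  -0.0238  0.0838] [0.021 0.024 0.005]
```

```bash
python3 -c "
from bench import ctrl
print(ctrl.hand_in())"
```

```text
the job is handed in; nothing more can be done
None
```

I pressed the three shutters fully down in the order bar, button, disc and handed the job in at about 20 s: each cap measured 10 mm lower after release, the wrist force readings stayed near 8 N, and no blue or green look-alike was pressed.

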